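# Click-test the light pucks and book the batch

### The job

Test every light puck on the table by pressing its orange cap fully home once and letting go: pucks whose cap stays down go upright into the green packing tray, those whose cap pops back up go upright into the red reject tray. When all are sorted, book the batch: take the scanner, aim its window squarely at the middle of the batch card from about 6 cm and hold it steady there for two seconds, then stand it back upright on its mat. Leave the bottle, the stamp and the spool alone.

Things in the scene. Friction and masses are not known exactly. Their poses are not given: they have to be found in the camera images.
- puck_a: light puck: upright white plastic cylinder 56 mm in diameter, 45 mm high, 0.15 kg, with a thin grey band round it near the foot and a round orange push cap (36 mm diameter) in the middle of its top; origin at the centre of the underside, z up. A fresh cap's top stands 59 mm above the underside; pressed fully home it is at 47 mm. All pucks look alike; some may be absent (None)
- puck_a_cap (a joint): travel of the cap of puck a, m: 0 fresh or popped up, 0.010 down; it needs up to about 2 N. In a good puck it stays down (latched) when let go, in a faulty one a spring pops it back up to 0 within half a second
- puck_a_stop (a joint): travel of the shipping stop under the cap of puck a, m: 0 fresh, 0.002 once the cap has been pressed fully home; the last 2 mm of the press after the cap's 10 mm, taking 3.5 N, then it is solid. In every puck, good or faulty, the stop stays down for good, so the top of a popped-up cap is at 57 mm afterwards
- puck_b: light puck: upright white plastic cylinder 56 mm in diameter, 45 mm high, 0.15 kg, with a thin grey band round it near the foot and a round orange push cap (36 mm diameter) in the middle of its top; origin at the centre of the underside, z up. A fresh cap's top stands 59 mm above the underside; pressed fully home it is at 47 mm. All pucks look alike; some may be absent (None)
- puck_b_cap (a joint): travel of the cap of puck b, m: 0 fresh or popped up, 0.010 down; it needs up to about 2 N. In a good puck it stays down (latched) when let go, in a faulty one a spring pops it back up to 0 within half a second
- puck_b_stop (a joint): travel of the shipping stop under the cap of puck b, m: 0 fresh, 0.002 once the cap has been pressed fully home; the last 2 mm of the press after the cap's 10 mm, taking 3.5 N, then it is solid. In every puck, good or faulty, the stop stays down for good, so the top of a popped-up cap is at 57 mm afterwards
- puck_c: light puck: upright white plastic cylinder 56 mm in diameter, 45 mm high, 0.15 kg, with a thin grey band round it near the foot and a round orange push cap (36 mm diameter) in the middle of its top; origin at the centre of the underside, z up. A fresh cap's top stands 59 mm above the underside; pressed fully home it is at 47 mm. All pucks look alike; some may be absent (None)
- puck_c_cap (a joint): travel of the cap of puck c, m: 0 fresh or popped up, 0.010 down; it needs up to about 2 N. In a good puck it stays down (latched) when let go, in a faulty one a spring pops it back up to 0 within half a second
- puck_c_stop (a joint): travel of the shipping stop under the cap of puck c, m: 0 fresh, 0.002 once the cap has been pressed fully home; the last 2 mm of the press after the cap's 10 mm, taking 3.5 N, then it is solid. In every puck, good or faulty, the stop stays down for good, so the top of a popped-up cap is at 57 mm afterwards
- puck_d: light puck: upright white plastic cylinder 56 mm in diameter, 45 mm high, 0.15 kg, with a thin grey band round it near the foot and a round orange push cap (36 mm diameter) in the middle of its top; origin at the centre of the underside, z up. A fresh cap's top stands 59 mm above the underside; pressed fully home it is at 47 mm. All pucks look alike; some may be absent (None)
- puck_d_cap (a joint): travel of the cap of puck d, m: 0 fresh or popped up, 0.010 down; it needs up to about 2 N. In a good puck it stays down (latched) when let go, in a faulty one a spring pops it back up to 0 within half a second
- puck_d_stop (a joint): travel of the shipping stop under the cap of puck d, m: 0 fresh, 0.002 once the cap has been pressed fully home; the last 2 mm of the press after the cap's 10 mm, taking 3.5 N, then it is solid. In every puck, good or faulty, the stop stays down for good, so the top of a popped-up cap is at 57 mm afterwards
- puck_e: light puck: upright white plastic cylinder 56 mm in diameter, 45 mm high, 0.15 kg, with a thin grey band round it near the foot and a round orange push cap (36 mm diameter) in the middle of its top; origin at the centre of the underside, z up. A fresh cap's top stands 59 mm above the underside; pressed fully home it is at 47 mm. All pucks look alike; some may be absent (None)
- puck_e_cap (a joint): travel of the cap of puck e, m: 0 fresh or popped up, 0.010 down; it needs up to about 2 N. In a good puck it stays down (latched) when let go, in a faulty one a spring pops it back up to 0 within half a second
- puck_e_stop (a joint): travel of the shipping stop under the cap of puck e, m: 0 fresh, 0.002 once the cap has been pressed fully home; the last 2 mm of the press after the cap's 10 mm, taking 3.5 N, then it is solid. In every puck, good or faulty, the stop stays down for good, so the top of a popped-up cap is at 57 mm afterwards
- pack_tray: green packing tray, fixed, 258 x 100 mm, long side along its own x; origin under its centre; floor 14 mm thick, so things inside stand at z = 0.014; inside 250 x 92 mm; rim only 20 mm high over the table, 4 mm thick. Three black round spots on its long middle line at x = -0.085, 0, +0.085 m, room for three pucks. For good pucks
- reject_tray: red reject tray, fixed, 258 x 100 mm, long side along its own x; origin under its centre; floor 14 mm thick, so things inside stand at z = 0.014; inside 250 x 92 mm; rim only 20 mm high over the table, 4 mm thick. Three black round spots on its long middle line at x = -0.085, 0, +0.085 m, room for three pucks. For faulty pucks. The two trays may change places
- scanner: hand scanner standing upright on its mat: round black foot 52 mm in diameter, 18 mm high, with the scanning window in its underside; above it a grey upright grip 40 mm (own x) by 30 mm (own y), from 18 up to 112 mm; 0.16 kg. Origin at the centre of the underside (the window), z up along the grip; it looks along its own -z. Always on; there is no trigger
- scanner_beam (a point): point 60 mm straight out of the scanner's window, at (0, 0, -0.06) m in the scanner's frame
- scan_mat: black mat 90 x 90 x 4 mm, with a thin yellow ring 68 mm in diameter, fixed; origin under its centre; the scanner's place (it stands at 4 mm height there)
- card: batch card, 72 x 92 mm white with black bars, on a fixed sloping steel stand (110 mm wide, up to 65 mm high) that faces the robot; origin at the centre of the card's face, about 43 mm above the table; z is the normal of the face, up and leaning 0.42 rad (24 degrees) towards the robot; y runs along the width (92 mm)
- scent_bottle: bystander: brown dropper bottle 36 x 35 x 105 mm, origin at the centre of its underside
- wax_stamp: bystander: hand stamp with dark wooden grip, 28 x 28 x 82 mm, origin at the centre of its underside
- wick_spool: bystander: spool of wick 52 x 101 x 36 mm, origin on its underside
Mind the look-alikes: they are no part of the job. What is shaped like the puck_c but blue is not meant. What is shaped like the puck_e but blue or purple is not meant.

How it is judged:
On the way, in this order (a step that is already met when the one before it is completed fails the run):
1. every puck present has been pressed fully home once and stands upright, released, in its tray: latched ones in the green, popped-up ones in the red (value of joint each of puck_a_stop, puck_b_stop, puck_c_stop, puck_d_stop, puck_e_stop above 0.0013 m and value of joint each of puck_a_cap, puck_c_cap, puck_e_cap above 0.008 m and x of puck_a in the frame of pack_tray between -0.105 and 0.105 m and y of puck_a in the frame of pack_tray between -0.03 and 0.03 m and z of puck_a in the frame of pack_tray between 0.009 and 0.02 m and angle between each of puck_a, puck_b, puck_c, puck_d, puck_e's own z axis and vertical below 0.08 rad and linear speed of each of puck_a, puck_b, puck_c, puck_d, puck_e below 0.02 m/s and contact force between each of puck_a, puck_b, puck_c, puck_d, puck_e and the fingers below 0.1 N and value of joint each of puck_b_cap, puck_d_cap below 0.003 m and x of puck_b in the frame of reject_tray between -0.105 and 0.105 m and y of puck_b in the frame of reject_tray between -0.03 and 0.03 m and z of puck_b in the frame of reject_tray between 0.009 and 0.02 m and x of puck_c in the frame of pack_tray between -0.105 and 0.105 m and y of puck_c in the frame of pack_tray between -0.03 and 0.03 m and z of puck_c in the frame of pack_tray between 0.009 and 0.02 m and x of puck_d in the frame of reject_tray between -0.105 and 0.105 m and y of puck_d in the frame of reject_tray between -0.03 and 0.03 m and z of puck_d in the frame of reject_tray between 0.009 and 0.02 m and x of puck_e in the frame of pack_tray between -0.105 and 0.105 m and y of puck_e in the frame of pack_tray between -0.03 and 0.03 m and z of puck_e in the frame of pack_tray between 0.009 and 0.02 m), for 0.2 s.
2. the scanner's window is 3 to 10 cm from the batch card, looks square at it (within 12 degrees), the beam point within 2 cm of the card's middle both ways, and is held steady for a second (z of scanner in the frame of card between 0.03 and 0.1 m and x of scanner_beam in the frame of card between -0.02 and 0.02 m and y of scanner_beam in the frame of card between -0.02 and 0.02 m and angle between the z axis of scanner and the z axis of card, either way round below 0.22 rad and linear speed of scanner below 0.02 m/s), for 1 s.
At the end, for the whole second after the job is handed in: every puck present has been fully pressed (stop down more than 1.3 mm) and stands upright, released and at rest on the floor of its tray (good, cap latched down: green tray; faulty, cap up: red tray), and the scanner stands upright and released on its mat, its axis within 25 mm of the mat's centre (all of step 1 and horizontal distance between scanner and scan_mat below 0.025 m and angle between scanner's own z axis and vertical below 0.08 rad and z of scanner in the frame of scan_mat between 0 and 0.008 m and linear speed of scanner below 0.02 m/s and contact force between scanner and the fingers below 0.1 N); the robot touches nothing.
It fails at once if a bystander (bottle, stamp, spool) is moved more than 2 cm (distance of any of scent_bottle, wax_stamp, wick_spool from where it was at the start of the episode above 0.02 m).
Of puck_a, puck_b, puck_c, puck_d, puck_e only 4 to 5 are there at a start; the rules pass over those that are not, and their reading is None.
At some moment in a run one of puck_a, puck_b, puck_c, puck_d, puck_e may be knocked a few centimetres aside while the robot is not near it.
It also fails if it takes over 208 s, if anything falls off the work surface, if the arm or the gripper's body presses on something with over 40 N, if the wrist force passes 120 N, or if a joint passes its speed limit or range.

### The arm

A 6-joint arm with a two-finger parallel gripper is mounted at the origin on a cart in front of the work surface, level with it; the furniture and walls round the work are solid. World frame = base frame: x ahead of the robot, y to its left, z up, the work surface at z = 0. Lengths are in m, angles in rad, forces in N, time in s.
With the tool pointing down it reaches from about 0.35 to 0.8 m from the base axis. Payload 7.3 kg.
Tool frame: the origin (TCP) lies at the very end of the fingers, on their centre line; the grasp point (between the pads) lies robot.grasp_offset behind it (robot.grasp_offset is the distance from the TCP to the grasp point, in m); z points along the fingers, y is the line along which they close (so a half turn about z gives the same grasp; the last joint's range is limited). The gripper opens to 85 mm and grips with 20 to 120 N. Pads are 22 mm wide; open, the fingers measure 114 mm over their backs; the gripper's body (76 mm by 85 mm) begins 54 mm behind the grasp point. The pads swing forward as they close: fully open they stand 13 mm farther back than shut.
Start: joints at [0.97, 0.342, 1.524, -0, 1.275, -0.146], TCP at [0.231, 0.472, 0.231] pointing down, gripper open.
Joint ranges: [-2.53, 2.53], [-0.77, 2.02], [0.04, 2.7], [-1, 4.14], [0.28, 2.66], [-3.11, 3.11]. Speed limits (rad/s): [2.57, 2.57, 3.14, 3.14, 3.14, 3.14].

### API

Orientations are given as a rotation vector (axis times angle).
In Python, from plant import robot gives the robot as it stands.
- The arm moves only by the shell command python3 -m creep 'ROWS'. ROWS is JSON, one flat list of numbers, 7 for each row, row after row: the shift along the world's x, y, z in cm, then the turn, a rotation vector about the world's x, y, z in rad, then the finger opening in cm, from 0 to 8.54. In form: [tx, ty, tz, rx, ry, rz, gripper, tx, ty, tz, rx, ry, rz, gripper, ...]. A call has 1 to 12 rows; each row is the pose to reach, as a shift and turn from the pose commanded when the call began; what a row does not reach only later rows make up. A row lasts 1/8 s, in which the tool goes at most 62.5 mm and 10.7 degrees, less where a joint would pass 70% of its speed; a pose out of reach is approached as far as the arm can. A call with a gripper value outside its range is refused whole. The fingers move at their own pace and stop on an object; the grip force is fixed at half the most. Time passes only in rows, so rows that repeat a pose let the fingers close. It gives the time, the measured TCP pose, the force, the opening and the grip force at its end, in the units of the state.
- robot.get_state(): the state, without advancing time (a new reading comes with each control period).
- robot.capture(name): name is "side" or "top" or "wrist"; returns (picture, depth): 420x560x3 uint8, blue, green, red; 420x560 float32, m along the optical axis (not along the pixel's ray), 0 where there is no reading.
- robot.camera_model(name): a dict with "intrinsics" (3x3 intrinsics, pixels), "k1" (the pictures are not rectified: a ray, as slopes to the right and down, at radius r is drawn at 1 + k1 r^2 times it, then the intrinsics apply), "R" (3x3) and "t" (3): a world point X has camera coordinates R X + t. Camera axes: x right, y down, z forward; pixel columns grow to the right and rows downward; lengths in m; the calibration is good to about 2 mm. A picture is of the moment at which its call begins: read the wrist's pose just before it. camera_model takes no time and is no camera call; for the wrist camera it gives the pose at the moment of the call.
- robot.sign_off(): hands the job in; it is judged then, once.
The state is a dict: "t": time; "joint_pos": joint angles; "qvel": joint speeds; "joint_torque": joint torques, N m; "ee_pos": TCP position; "orientation": TCP orientation; "wrist_force": force on the tool from outside, world axes, zero at the start; "torque": the same for the moment, N m; "finger_gap": finger opening in m; "grip_force": force on a finger pad.
Only numpy, scipy, OpenCV 4.12 (cv2) and the standard library are available. Lean on these libraries where they do the work, as an engineer would, in place of code of your own. Each camera call takes 0.05 s, during which the arm holds its last target. There are 200 camera calls.

## Working session

There is one attempt and no reset: what is moved stays moved. The work goes in short steps, Python scripts to look and compute and a shell command to move; the robot and the scene stay as the last step left them, time stands still between calls to the robot, and variables do not carry over. Pictures are saved under pics/ and viewed, at most 14 in all, crops included, and the job is handed in when it is done.

```bash
ls; mkdir -p pics; cat > h.py <<'E'
import numpy as np, cv2
from plant import robot
def cap(n):
    m=robot.camera_model(n); p,d=robot.capture(n); return p,d,m
def cloud(d,m):
    K=np.array(m["intrinsics"]);k1=m["k1"]
    v,u=np.mgrid[:d.shape[0],:d.shape[1]]
    xd=(u-K[0,2])/K[0,0]; yd=(v-K[1,2])/K[1,1]
    x,y=xd.copy(),yd.copy()
    for _ in range(15):
        s=1+k1*(x*x+y*y); x,y=xd/s,yd/s
    P=np.stack([x*d,y*d,d],-1)
    W=(P-np.array(m["t"]))@np.array(m["R"])
    W[d==0]=np.nan
    return W
E
python3 - <<'E'
from h import *
s=robot.get_state(); print(s, robot.grasp_offset)
for n in ("top","side"):
    p,d,m=cap(n); cv2.imwrite(f"pics/{n}0.png",p); np.savez(f"{n}0.npz",p=p,W=cloud(d,m)); print(n,m)
E
```

```text
pics
{'t': 0.0, 'joint_pos': array([ 9.69994591e-01,  3.42710732e-01,  1.52500981e+00,  1.17833574e-05,
        1.27538163e+00, -1.46044177e-01]), 'qvel': array([ 2.56469890e-04,  1.33429295e-04, -7.02422837e-05,  4.17348608e-04,
       -4.25782663e-05, -2.88377388e-04]), 'joint_torque': array([-5.62179321e-04, -4.33668566e+01, -2.46010011e+01, -2.86872000e-04,
        8.01075774e-03, -9.56015060e-05]), 'ee_pos': array([0.2303773 , 0.47131769, 0.23063469]), 'orientation': array([-7.08070692e-01, -3.06018134e+00,  2.20087796e-03]), 'wrist_force': array([ 0.01333221,  0.13681263, -0.27057263]), 'torque': array([-0.0030473 , -0.0192404 ,  0.01309507]), 'grip_force': 0.0, 'finger_gap': 0.08522674134747318} 0.0187
top {'intrinsics': array([[394.39098771,   0.        , 276.2208447 ],
       [  0.        , 394.39098771, 211.81229753],
       [  0.        ,   0.        ,   1.        ]]), 'k1': -0.0800614502998025, 'R': array([[ 0.0303437 , -0.99906845,  0.03068374],
       [-0.99649714, -0.03263039, -0.07699804],
       [ 0.07792754, -0.02823986, -0.99655898]]), 't': array([-0.0232863 ,  0.6103627 ,  0.94885588])}
side {'intrinsics': array([[404.18325217,   0.        , 276.20155821],
       [  0.        , 404.18325217, 202.94095985],
       [  0.        ,   0.        ,   1.        ]]), 'k1': 0.025464150704617022, 'R': array([[ 0.93097945, -0.36443358, -0.02157396],
       [-0.16195291, -0.35931697, -0.91905526],
       [ 0.32718271,  0.85911552, -0.3935378 ]]), 't': array([-0.54283274,  0.13942583,  0.82971793])}
```

View pics/top0.png

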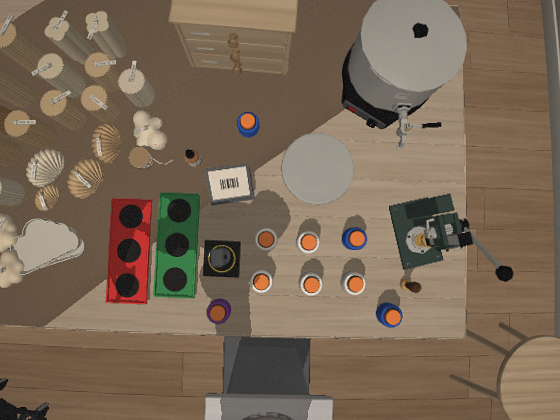

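View pics/side0.png

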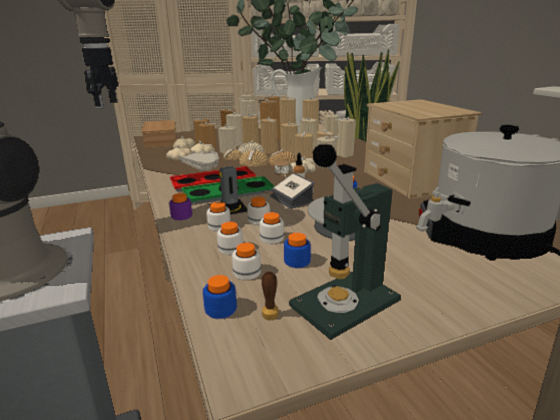

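The top view shows five white pucks at about (265,239), (309,242), (261,282), (312,285) and (355,284). There are blue and purple decoys, the red tray is at (130,250), green at (177,245), the scanner on its mat at (221,258), and the card at (230,184). Next I measure these.

```bash
cat >> h.py <<'E'
def comps(mask,W,amin=40):
    n,l,st,c=cv2.connectedComponentsWithStats(mask.astype(np.uint8))
    for i in range(1,n):
        if st[i,4]>=amin:
            yield c[i],st[i,4],W[l==i]
def proj(u,v,m,z):
    K=np.array(m["intrinsics"])
    p=np.array([(u-K[0,2])/K[0,0],(v-K[1,2])/K[1,1]]);q=p.copy()
    for _ in range(15): q=p/(1+m["k1"]*(q@q))
    R=np.array(m["R"]);o=-R.T@np.array(m["t"]);r=R.T@np.array([q[0],q[1],1])
    return o+r*(z-o[2])/r[2]
def caps(p,W,m):
    hsv=cv2.cvtColor(p,cv2.COLOR_BGR2HSV)
    mk=(hsv[...,0]<14)&(hsv[...,1]>170)&(hsv[...,2]>80)
    return [(c.round(1),a,proj(*c,m,.058).round(4),round(float(np.nanmedian(w[:,2])),4)) for c,a,w in comps(mk,W)]
E
python3 - <<'E'
from h import *
z=np.load("top0.npz");p,W=z["p"],z["W"];m=robot.camera_model("top")
for r in caps(p,W,m): print(*r)
hsv=cv2.cvtColor(p,cv2.COLOR_BGR2HSV)
# trays
for nm,mk,lo in (("red",((hsv[...,0]<6)|(hsv[...,0]>174))&(hsv[...,1]>150),2500),("green",(abs(hsv[...,0].astype(int)-65)<20)&(hsv[...,1]>120),2500)):
    mk[:, 215:]=0
    for c,a,w in comps(mk,W,lo):
        q=w[~np.isnan(w[:,0])]; b=cv2.minAreaRect(q[:,:2].astype(np.float32)); print(nm,c,a,b,np.median(q[:,2]))
# black spots in trays
g=hsv[...,2]<45; g[:, 215:]=0; g[:,:100]=0; g[:190]=0; g[305:]=0
for c,a,w in comps(g,W,150): print("spot",c,a,proj(*c,m,.014).round(4))
# mat, card
g=(hsv[...,2]<60); 
sub=W[235:280,200:245].reshape(-1,3); lo=sub[(sub[:,2]>.1)]; print("scanner top",np.nanmean(lo,0),np.nanmin(lo,0),np.nanmax(lo,0))
for u,v in ((203.5,240),(240.5,241.5),(240,277),(203,275)): print(proj(u,v,m,.004).round(4))
y=(abs(hsv[...,0].astype(int)-27)<6)&(hsv[...,1]>120); y[:235]=0;y[280:]=0;y[:,:200]=0;y[:,245:]=0
v,u=np.nonzero(y);e=cv2.fitEllipse(np.c_[u,v].astype(np.float32));print("ring",len(u),e,proj(*e[0],m,.004))
w=W[170:198,212:248].reshape(-1,3); c=w.mean(0); U,S,V=np.linalg.svd(w-c); print("card",c,V[2],S, np.median(w,0))
cr=cv2.resize(p[160:290,190:290],None,fx=6,fy=4.6,interpolation=cv2.INTER_CUBIC); cv2.imwrite("pics/c1.png",cr)
E
```

```text
[247.2 121.1] 178 [0.8268 0.0742 0.058 ] 0.0606
[128.7 251.4] 2750 [0.5028 0.3428 0.058 ] 0.0157
[356.2 238.2] 176 [ 0.5512 -0.1961  0.058 ] 0.0603
[265.6 238.9] 174 [0.543 0.02  0.058] 0.0605
[308.2 241.9] 181 [ 0.539  -0.0811  0.058 ] 0.0602
[260.8 281.5] 184 [0.4426 0.0281 0.058 ] 0.0601
[311.2 284.6] 184 [ 0.4385 -0.0908  0.058 ] 0.0602
[355.2 283.7] 178 [ 0.443  -0.1959  0.058 ] 0.0603
[217.2 312.6] 181 [0.3672 0.1279 0.058 ] 0.0601
[392.1 316.4] 181 [ 0.3673 -0.2868  0.058 ] 0.0604
red [128.51534789 251.17939973] 2932 ((0.5041627883911133, 0.357236385345459), (0.10175413638353348, 0.25694963335990906), 89.92625427246094) 0.01575583502224897
green [176.43798883 245.65996276] 2685 ((0.5226224064826965, 0.23819103837013245), (0.0995195060968399, 0.25403907895088196), 89.12627410888672) 0.015842757539221684
spot [178.80851064 210.10401891] 423 [0.6079 0.238  0.014 ]
spot [130.54237288 216.00726392] 413 [0.5892 0.358  0.014 ]
spot [176.57665904 244.40503432] 437 [0.5228 0.2394 0.014 ]
spot [128.39182692 250.01682692] 416 [0.5048 0.3587 0.014 ]
spot [207.86821705 258.43410853] 258 [0.4909 0.1607 0.014 ]
spot [174.54196643 278.94484412] 417 [0.4379 0.2407 0.014 ]
spot [126.65679012 284.9037037 ] 405 [0.419  0.3587 0.014 ]
scanner top [0.49829206 0.12678796 0.11606591] [0.47644579 0.11150739 0.10008719] [0.51906325 0.14256797 0.12107554]
[0.5358 0.1748 0.004 ]
[0.5351 0.0824 0.004 ]
[0.447  0.0805 0.004 ]
[0.449  0.1725 0.004 ]
ring 149 ((221.3319091796875, 258.2673034667969), (26.137205123901367, 26.26056480407715), 152.9552764892578) [0.49188976 0.12857838 0.004     ]Traceback (most recent call last):
  File "<stdin>", line 19, in <module>
    u, s, vh = gufunc(a, signature=signature)
               ~~~~~~^^^^^^^^^^^^^^^^^^^^^^^^
    raise LinAlgError("SVD did not converge")
numpy.linalg.LinAlgError: SVD did not converge
```

```bash
python3 - <<'E'
from h import *
z=np.load("top0.npz");p,W=z["p"],z["W"];m=robot.camera_model("top")
w=W[165:202,205:255].reshape(-1,3); w=w[~np.isnan(w[:,0])]
hsv=cv2.cvtColor(p,cv2.COLOR_BGR2HSV)
mk=np.zeros(p.shape[:2],bool); mk[163:205,203:258]=True
mk&=(hsv[...,2]>150)
mk=cv2.morphologyEx(mk.astype(np.uint8),cv2.MORPH_CLOSE,np.ones((9,9)))
for c,a,w in comps(mk,W,300):
    q=w[~np.isnan(w[:,0])]; cc=q.mean(0); V=np.linalg.svd(q-cc,full_matrices=False)[2]
    b=cv2.minAreaRect(q[:,:2].astype(np.float32)); print(c,a,len(q),cc,V[2],b)
E
python3 -m creep '[4,-5.5,0,0,0,0.15,0, 8,-11,0,0,0,0.3,0, 12,-16.5,0,0,0,0.455,0, 16,-22,0,0,0,0.455,0, 20,-28,-1,0,0,0.455,0, 24,-34,-3,0,0,0.455,0, 28,-40,-6,0,0,0.455,0, 31.3,-45.1,-9,0,0,0.455,0, 31.3,-45.1,-13,0,0,0.455,0, 31.3,-45.1,-14.5,0,0,0.455,0, 31.3,-45.1,-14.5,0,0,0.455,0]'
```

```text
[233.68162693 183.54978962] 1426 1421 [0.67535946 0.10193303 0.03765579] [-0.41040993 -0.31421093  0.85605793] ((0.6699851751327515, 0.10033713281154633), (0.08466612547636032, 0.11806613951921463), 7.707417011260986)
t: 1.48
ee_pos: [0.542, 0.0196, 0.0833]
orientation: [-0.003, -3.135, -0.001]
wrist_force: [-0.4, 1.5, 0.2]
finger_gap: 0.0005
grip_force: 0.0
```

```bash
python3 -m creep '[0,0,-2,0,0,0,0, 0,0,-2.6,0,0,0,0, 0,0,-3.0,0,0,0,0, 0,0,-3.4,0,0,0,0, 0,0,-3.7,0,0,0,0, 0,0,-3.9,0,0,0,0,0,0,-3.9,0,0,0,0]'
```

```text
t: 2.35
ee_pos: [0.5438, 0.0207, 0.0475]
orientation: [-0.0, 3.141, 0.0]
wrist_force: [-0.5, 0.6, 2.8]
finger_gap: 0.0002
grip_force: 1.0
```

```bash
python3 -m creep '[0,0,-0.15,0,0,0,0, 0,0,-0.3,0,0,0,0, 0,0,-0.3,0,0,0,0]'
```

```text
t: 2.72
ee_pos: [0.5444, 0.0207, 0.0465]
orientation: [-0.0, 3.139, -0.0]
wrist_force: [-4.8, 2.0, 18.3]
finger_gap: -0.0001
grip_force: 9.4
```

```bash
python3 -m creep '[0,0,4,0,0,0,0, -0.2,-5,4,0,0,0,0, -0.4,-10.1,4,0,0,0,0, -0.4,-10.1,4,0,0,0,0, -0.4,-10.1,1.6,0,0,0,0, -0.4,-10.1,1,0,0,0,0, -0.4,-10.1,0.6,0,0,0,0, -0.4,-10.1,0.3,0,0,0,0, -0.4,-10.1,0,0,0,0,0, -0.4,-10.1,0,0,0,0,0]'
```

```text
t: 3.98
ee_pos: [0.54, -0.08, 0.0468]
orientation: [-0.001, 3.14, -0.0]
wrist_force: [-6.4, 2.0, 19.9]
finger_gap: -0.0
grip_force: 9.7
```

```bash
python3 -m creep '[0,0,4,0,0,0,0, -5,-0.5,4,0,0,0,0, -10.1,-1,4,0,0,0,0, -10.1,-1,4,0,0,0,0, -10.1,-1,1.6,0,0,0,0, -10.1,-1,1,0,0,0,0, -10.1,-1,0.6,0,0,0,0, -10.1,-1,0.3,0,0,0,0, -10.1,-1,0,0,0,0,0, -10.1,-1,0,0,0,0,0]'
python3 -m creep '[0,0,4,0,0,0,0, 0.2,-5,4,0,0,0,0, 0.4,-10.5,4,0,0,0,0, 0.4,-10.5,4,0,0,0,0, 0.4,-10.5,1.6,0,0,0,0, 0.4,-10.5,1,0,0,0,0, 0.4,-10.5,0.6,0,0,0,0, 0.4,-10.5,0.3,0,0,0,0, 0.4,-10.5,0,0,0,0,0, 0.4,-10.5,0,0,0,0,0]'
```

```text
t: 5.22
ee_pos: [0.44, -0.0907, 0.0467]
orientation: [-0.001, 3.138, -0.002]
wrist_force: [-3.8, 1.5, 25.7]
finger_gap: 0.0001
grip_force: 12.5
t: 6.48
ee_pos: [0.443, -0.195, 0.0467]
orientation: [-0.001, 3.14, -0.001]
wrist_force: [-6.4, 5.8, 24.7]
finger_gap: 0.0002
grip_force: 12.2
```

Next puck (0.4426, 0.0281), 22.3 cm to +y. After that, retreat upward for a picture.

```bash
python3 -m creep '[0,0,4,0,0,0,0, 0,6,4,0,0,0,0, 0,12,4,0,0,0,0, 0,18,4,0,0,0,0, 0,22.3,4,0,0,0,0, 0,22.3,3,0,0,0,0, 0,22.3,1.6,0,0,0,0, 0,22.3,1,0,0,0,0, 0,22.3,0.6,0,0,0,0, 0,22.3,0.3,0,0,0,0, 0,22.3,0,0,0,0,0, 0,22.3,0,0,0,0,0]'
python3 -m creep '[0,0,4,0,0,0,0, 0,0,10,0,0,0,8.5, 0,6,16,0,0,0,8.5, 0,12,18,0,0,0,8.5, 0,18,18,0,0,0,8.5, 0,24,18,0,0,0,8.5,0,26,18,0,0,0,8.5]'
python3 - <<'E'
from h import *
p,d,m=cap("top"); cv2.imwrite("pics/top1.png",p);W=cloud(d,m)
for r in caps(p,W,m): print(*r)
print(robot.get_state()["ee_pos"])
E
```

```text
t: 7.98
ee_pos: [0.4433, 0.0273, 0.0463]
orientation: [-0.0, 3.139, -0.001]
wrist_force: [-5.8, -0.0, 24.8]
finger_gap: 0.0001
grip_force: 12.1
t: 8.85
ee_pos: [0.4423, 0.2902, 0.2245]
orientation: [-0.003, 3.141, 0.001]
wrist_force: [0.7, 0.0, -0.6]
finger_gap: 0.0851
grip_force: 0.0
[247.1 121.1] 179 [0.8267 0.0743 0.058 ] 0.0603
[129.2 240.2] 2269 [0.5293 0.343  0.058 ] 0.0157
[356.1 238.2] 177 [ 0.5511 -0.196   0.058 ] 0.0603
[265.6 239.1] 176 [0.5427 0.0201 0.058 ] 0.0585
[308. 242.] 177 [ 0.5388 -0.0807  0.058 ] 0.0485
[260.7 281.5] 187 [0.4427 0.0284 0.058 ] 0.058
[311.1 284.2] 176 [ 0.4394 -0.0905  0.058 ] 0.0483
[354.8 283.4] 171 [ 0.4437 -0.1947  0.058 ] 0.048
[217.2 312.7] 182 [0.367  0.1278 0.058 ] 0.0601
[392.1 316.3] 183 [ 0.3674 -0.2868  0.058 ] 0.0601
[0.44217628 0.29288697 0.22431372]
```

```bash
python3 -m creep '[2.5,-6,0,0,0,0,8.5, 5,-12,0,0,0,0,8.5, 7.5,-18,0,0,0,0,8.5, 10,-24,0,0,0,0,8.5, 10,-26.8,-4,0,0,0,8.5, 10,-26.8,-9,0,0,0,8.5, 10,-26.8,-12,0,0,0,8.5, 10,-26.8,-12,0,0,0,8.5]'
```

```text
t: 9.9
ee_pos: [0.541, 0.0191, 0.1023]
orientation: [-0.001, -3.136, -0.001]
wrist_force: [0.2, 0.4, 0.0]
finger_gap: 0.0852
grip_force: 0.0
```

```bash
python3 -m creep '[0,0,-4,0,0,0,8.5, 0,0,-8,0,0,0,8.5, 0,0,-9,0,0,0,8.5, 0,0,-9,0,0,0,8.5, 0,0,-9,0,0,0,4.5, 0,0,-9,0,0,0,4.5, 0,0,-9,0,0,0,4.5, 0,0,-9,0,0,0,4.5,0,0,-9,0,0,0,4.5]'
```

```text
t: 11.02
ee_pos: [0.5438, 0.0196, 0.0164]
orientation: [-0.0, 3.138, -0.0]
wrist_force: [-0.7, 0.7, 7.4]
finger_gap: 0.0541
grip_force: 62.6
```

```bash
python3 -m creep '[0,0,4,0,0,0,4.5, 0,0,10,0,0,0,4.5, 0,2,16,0,0,0,4.5, 1,8,18,0,0,0,4.5, 2,14,18,0,0,0,4.5, 3,20,18,0,0,0,4.5, 4,26,18,0,0,0,4.5, 4.6,31,18,0,0,0,4.5, 4.6,33.8,17,0,0,0,4.5, 4.6,33.8,12,0,0,0,4.5, 4.6,33.8,7,0,0,0,4.5, 4.6,33.8,5,0,0,0,4.5]'
python3 -m creep '[0,0,-1,0,0,0,4.5, 0,0,-2,0,0,0,4.5, 0,0,-3,0,0,0,4.5, 0,0,-3.3,0,0,0,4.5, 0,0,-3.3,0,0,0,4.5]'
```

```text
t: 12.52
ee_pos: [0.5865, 0.3569, 0.0609]
orientation: [0.001, -3.136, 0.004]
wrist_force: [0.4, -0.7, -2.0]
finger_gap: 0.0541
grip_force: 64.3
t: 13.15
ee_pos: [0.5887, 0.3577, 0.0315]
orientation: [-0.0, 3.141, 0.0]
wrist_force: [1.4, -0.6, -1.9]
finger_gap: 0.0544
grip_force: 64.3
```

```bash
python3 -m creep '[0,0,-0.1,0,0,0,4.5, 0,0,-0.1,0,0,0,8.5, 0,0,-0.1,0,0,0,8.5, 0,0,-0.1,0,0,0,8.5, 0,0,4,0,0,0,8.5, 0,0,10,0,0,0,8.5, 0,0,15,0,0,0,8.5]'
python3 -m creep '[-2.5,-6,2,0,0,0,8.5, -5,-12,2,0,0,0,8.5, -7.5,-18,2,0,0,0,8.5, -10,-24,2,0,0,0,8.5, -12.5,-30,2,0,0,0,8.5, -14.6,-33,0,0,0,0,8.5, -14.6,-33,-5,0,0,0,8.5, -14.6,-33,-8,0,0,0,8.5, -14.6,-33,-8,0,0,0,8.5]'
python3 - <<'E'
from h import *
p,d,m=cap("top"); W=cloud(d,m)
for r in caps(p,W,m): print(*r)
E
```

```text
t: 14.02
ee_pos: [0.5888, 0.3578, 0.1839]
orientation: [-0.0, 3.14, 0.001]
wrist_force: [0.5, -0.0, -0.1]
finger_gap: 0.0845
grip_force: 0.0
t: 15.15
ee_pos: [0.4413, 0.0276, 0.1001]
orientation: [-0.0, -3.138, -0.001]
wrist_force: [0.4, -0.1, 0.2]
finger_gap: 0.085
grip_force: 0.0
[247.1 121. ] 177 [0.8269 0.0743 0.058 ] 0.0603
[128.8 253.3] 2705 [0.4984 0.3421 0.058 ] 0.0158
[123.5 215.4] 189 [0.5877 0.3599 0.058 ] 0.0721
[356.1 238.2] 177 [ 0.5511 -0.196   0.058 ] 0.0604
[308.2 242. ] 173 [ 0.5388 -0.081   0.058 ] 0.0485
[311.5 284.2] 167 [ 0.4394 -0.0915  0.058 ] 0.0485
[354.7 283.5] 172 [ 0.4437 -0.1947  0.058 ] 0.0487
[392.1 316.4] 182 [ 0.3673 -0.2867  0.058 ] 0.0602
```

```bash
python3 -m creep '[0,0,-4,0,0,0,8.5, 0,0,-7.7,0,0,0,8.5, 0,0,-8.7,0,0,0,8.5, 0,0,-8.7,0,0,0,8.5, 0,0,-8.7,0,0,0,4.5, 0,0,-8.7,0,0,0,4.5, 0,0,-8.7,0,0,0,4.5, 0,0,-8.7,0,0,0,4.5,0,0,-8.7,0,0,0,4.5]'
python3 -m creep '[0,0,5,0,0,0,4.5, 0,0,11,0,0,0,4.5, 0,2,17,0,0,0,4.5, 1,8,18,0,0,0,4.5, 2,14,18,0,0,0,4.5, 4,20,18,0,0,0,4.5, 6,26,18,0,0,0,4.5, 6.2,31,18,0,0,0,4.5, 6.2,33,15,0,0,0,4.5, 6.2,33,10,0,0,0,4.5, 6.2,33,5,0,0,0,4.5, 6.2,33,4,0,0,0,4.5]'
python3 -m creep '[0,0,-1,0,0,0,4.5, 0,0,-2,0,0,0,4.5, 0,0,-2.4,0,0,0,4.5, 0,0,-2.4,0,0,0,4.5]'
```

```text
t: 16.32
ee_pos: [0.4436, 0.0276, 0.016]
orientation: [-0.0, 3.139, -0.0]
wrist_force: [-2.4, 1.0, 10.5]
finger_gap: 0.0545
grip_force: 61.7
t: 17.82
ee_pos: [0.5024, 0.3565, 0.0514]
orientation: [0.001, -3.135, 0.005]
wrist_force: [0.7, -0.7, -0.7]
finger_gap: 0.0549
grip_force: 64.6
t: 18.32
ee_pos: [0.5048, 0.3577, 0.0307]
orientation: [-0.0, 3.141, 0.001]
wrist_force: [0.5, -0.1, -2.2]
finger_gap: 0.0544
grip_force: 64.6
```

```bash
python3 -m creep '[0,0,0,0,0,0,8.5, 0,0,0,0,0,0,8.5, 0,0,0,0,0,0,8.5, 0,0,5,0,0,0,8.5, 0,0,11,0,0,0,8.5, 0,0,16,0,0,0,8.5]'
python3 -m creep '[0.5,-6,1,0,0,0,8.5, 1,-12,1,0,0,0,8.5, 1.5,-18,1,0,0,0,8.5, 2,-24,1,0,0,0,8.5, 2.5,-30,1,0,0,0,8.5, 3.0,-36,0,0,0,0,8.5, 3.4,-42,-2,0,0,0,8.5, 3.4,-43.9,-7,0,0,0,8.5, 3.4,-43.9,-10,0,0,0,8.5, 3.4,-43.9,-10,0,0,0,8.5]'
python3 - <<'E'
from h import *
p,d,m=cap("top"); W=cloud(d,m)
for r in caps(p,W,m): print(*r)
print(robot.get_state()["ee_pos"])
E
```

```text
t: 19.08
ee_pos: [0.5048, 0.3578, 0.1929]
orientation: [-0.0, 3.14, 0.001]
wrist_force: [1.0, 0.2, 1.0]
finger_gap: 0.0848
grip_force: 0.0
t: 20.32
ee_pos: [0.5371, -0.0813, 0.0885]
orientation: [-0.001, -3.137, -0.002]
wrist_force: [-0.1, 0.4, 0.2]
finger_gap: 0.0851
grip_force: 0.0
[247.2 121.1] 178 [0.8268 0.0742 0.058 ] 0.0601
[129.5 253.3] 2543 [0.4985 0.3406 0.058 ] 0.0158
[123.5 215.4] 188 [0.5877 0.36   0.058 ] 0.072
[121.8 251.1] 186 [0.503  0.3593 0.058 ] 0.072
[311.1 284.2] 177 [ 0.4395 -0.0905  0.058 ] 0.048
[351.2 284.5] 70 [ 0.4411 -0.1862  0.058 ] 0.0488
[217.3 312.6] 183 [0.3672 0.1277 0.058 ] 0.0598
[392.2 316.4] 179 [ 0.3674 -0.2871  0.058 ] 0.0601
[ 0.53838471 -0.08129038  0.09023882]
```

```bash
python3 -m creep '[0,0,-4,0,0,0,8.5, 0,0,-6.6,0,0,0,8.5, 0,0,-7.6,0,0,0,8.5, 0,0,-7.6,0,0,0,8.5, 0,0,-7.6,0,0,0,4.5, 0,0,-7.6,0,0,0,4.5, 0,0,-7.6,0,0,0,4.5, 0,0,-7.6,0,0,0,4.5,0,0,-7.6,0,0,0,4.5]'
python3 -m creep '[0,0,5,0,0,0,4.5, 0,0,11,0,0,0,4.5, 0,2,17,0,0,0,4.5, 1,8,18,0,0,0,4.5, 2,14,18,0,0,0,4.5, 4,20,18,0,0,0,4.5, 6,26,18,0,0,0,4.5, 7,31,18,0,0,0,4.5, 7,31.9,14,0,0,0,4.5, 7,31.9,9,0,0,0,4.5, 7,31.9,5,0,0,0,4.5, 7,31.9,4,0,0,0,4.5]'
python3 -m creep '[0,0,-1,0,0,0,4.5, 0,0,-2,0,0,0,4.5, 0,0,-2.4,0,0,0,4.5, 0,0,-2.4,0,0,0,4.5]'
```

```text
t: 21.5
ee_pos: [0.5395, -0.0816, 0.016]
orientation: [-0.0, 3.139, -0.001]
wrist_force: [-0.2, -0.2, 5.7]
finger_gap: 0.0548
grip_force: 62.7
t: 23.0
ee_pos: [0.6067, 0.2372, 0.0517]
orientation: [0.0, -3.136, 0.002]
wrist_force: [0.1, 0.5, -1.4]
finger_gap: 0.054
grip_force: 64.4
t: 23.5
ee_pos: [0.6088, 0.2377, 0.0306]
orientation: [-0.0, 3.141, 0.0]
wrist_force: [-1.3, 1.1, -1.3]
finger_gap: 0.0543
grip_force: 64.4
```

```bash
python3 -m creep '[0,0,0,0,0,0,8.5, 0,0,0,0,0,0,8.5, 0,0,0,0,0,0,8.5, 0,0,5,0,0,0,8.5, 0,0,11,0,0,0,8.5, 0,0,16,0,0,0,8.5]'
python3 -m creep '[-2.5,-5.5,1,0,0,0,8.5, -5,-11,1,0,0,0,8.5, -7.5,-16.5,1,0,0,0,8.5, -10,-22,1,0,0,0,8.5, -12.5,-27,1,0,0,0,8.5, -15,-31,0,0,0,0,8.5, -16.9,-32.9,-3,0,0,0,8.5, -16.9,-32.9,-8,0,0,0,8.5, -16.9,-32.9,-10,0,0,0,8.5, -16.9,-32.9,-10,0,0,0,8.5]'
python3 - <<'E'
from h import *
p,d,m=cap("top"); W=cloud(d,m)
for r in caps(p,W,m): print(*r)
print(robot.get_state()["ee_pos"])
E
```

```text
t: 24.25
ee_pos: [0.6088, 0.2377, 0.193]
orientation: [-0.0, 3.14, 0.001]
wrist_force: [0.9, 0.4, -0.1]
finger_gap: 0.0847
grip_force: 0.0
t: 25.5
ee_pos: [0.4388, -0.0911, 0.0894]
orientation: [-0.0, -3.139, -0.002]
wrist_force: [0.7, 0.6, -0.4]
finger_gap: 0.0847
grip_force: 0.0
[247.1 121. ] 177 [0.8269 0.0743 0.058 ] 0.06
[129.5 253.4] 2545 [0.4983 0.3407 0.058 ] 0.0158
[174.9 208.6] 181 [0.6079 0.2378 0.058 ] 0.0622
[123.5 215.4] 189 [0.5877 0.3599 0.058 ] 0.0719
[356.3 238.2] 173 [ 0.5511 -0.1964  0.058 ] 0.0604
[121.7 251.1] 185 [0.503  0.3594 0.058 ] 0.0722
[355.8 281. ] 98 [ 0.4496 -0.197   0.058 ] 0.0483
[217.2 312.7] 183 [0.3671 0.1278 0.058 ] 0.0599
[393.8 316.6] 135 [ 0.3668 -0.291   0.058 ] 0.0603
[ 0.43966037 -0.09138573  0.09050043]
```

Target green (0.523, 0.239): dx +8.3, dy +33.

```bash
python3 -m creep '[0,0,-4,0,0,0,8.5, 0,0,-6.6,0,0,0,8.5, 0,0,-7.6,0,0,0,8.5, 0,0,-7.6,0,0,0,8.5, 0,0,-7.6,0,0,0,4.5, 0,0,-7.6,0,0,0,4.5, 0,0,-7.6,0,0,0,4.5, 0,0,-7.6,0,0,0,4.5,0,0,-7.6,0,0,0,4.5]'
python3 -m creep '[0,0,5,0,0,0,4.5, 0,0,11,0,0,0,4.5, 0,2,17,0,0,0,4.5, 1,8,18,0,0,0,4.5, 2,14,18,0,0,0,4.5, 4,20,18,0,0,0,4.5, 6,26,18,0,0,0,4.5, 8.3,31,18,0,0,0,4.5, 8.3,33,14,0,0,0,4.5, 8.3,33,9,0,0,0,4.5, 8.3,33,5,0,0,0,4.5, 8.3,33,4,0,0,0,4.5]'
python3 -m creep '[0,0,-1,0,0,0,4.5, 0,0,-2,0,0,0,4.5, 0,0,-2.4,0,0,0,4.5, 0,0,-2.4,0,0,0,4.5]'
```

```text
t: 26.68
ee_pos: [0.4404, -0.0916, 0.0157]
orientation: [-0.0, 3.139, -0.001]
wrist_force: [-0.8, 1.0, 9.2]
finger_gap: 0.0544
grip_force: 62.1
t: 28.18
ee_pos: [0.5208, 0.2382, 0.0522]
orientation: [0.001, -3.137, 0.002]
wrist_force: [-0.4, 0.1, -0.7]
finger_gap: 0.0547
grip_force: 64.6
t: 28.68
ee_pos: [0.5228, 0.2387, 0.0306]
orientation: [-0.0, 3.141, 0.0]
wrist_force: [0.1, 0.2, -1.0]
finger_gap: 0.0544
grip_force: 64.6
```

```bash
python3 -m creep '[0,0,0,0,0,0,8.5, 0,0,0,0,0,0,8.5, 0,0,0,0,0,0,8.5, 0,0,5,0,0,0,8.5, 0,0,11,0,0,0,8.5, 0,0,16,0,0,0,8.5]'
python3 - <<'E'
from h import *
p,d,m=cap("top"); W=cloud(d,m)
for r in caps(p,W,m): print(*r)
print(robot.get_state()["ee_pos"])
E
```

```text
t: 29.42
ee_pos: [0.5228, 0.2387, 0.1928]
orientation: [-0.0, 3.14, 0.001]
wrist_force: [0.2, 1.3, -0.5]
finger_gap: 0.0848
grip_force: 0.0
[247.4 120.9] 169 [0.8271 0.0738 0.058 ] 0.0603
[143.4 209. ] 295 [0.6045 0.3131 0.058 ] 0.016
[174.9 208.6] 180 [0.6079 0.2379 0.058 ] 0.0624
[356.1 238.2] 177 [ 0.5511 -0.196   0.058 ] 0.0602
[145.9 280.7] 57 [0.4358 0.2983 0.058 ] 0.0199
[113.9 292.3] 324 [0.4056 0.3732 0.058 ] 0.0157
[354.8 283.5] 172 [ 0.4436 -0.1948  0.058 ] 0.048
[217.3 312.6] 183 [0.3672 0.1276 0.058 ] 0.06
[392.1 316.4] 182 [ 0.3674 -0.2868  0.058 ] 0.0598
[0.52561379 0.23968851 0.19985901]
```

```bash
python3 -m creep '[-1,-6,1,0,0,0,8.5, -2,-12,1,0,0,0,8.5, -3,-18,1,0,0,0,8.5, -4,-24,1,0,0,0,8.5, -5,-30,1,0,0,0,8.5, -6,-36,1,0,0,0,8.5, -7.9,-41.5,0,0,0,0,8.5, -7.9,-43.4,-4,0,0,0,8.5, -7.9,-43.4,-8,0,0,0,8.5, -7.9,-43.4,-10,0,0,0,8.5, -7.9,-43.4,-10,0,0,0,8.5]'
python3 -m creep '[0,0,-4,0,0,0,8.5, 0,0,-6.6,0,0,0,8.5, 0,0,-7.6,0,0,0,8.5, 0,0,-7.6,0,0,0,8.5, 0,0,-7.6,0,0,0,4.5, 0,0,-7.6,0,0,0,4.5, 0,0,-7.6,0,0,0,4.5, 0,0,-7.6,0,0,0,4.5,0,0,-7.6,0,0,0,4.5]'
```

```text
t: 30.85
ee_pos: [0.4427, -0.1949, 0.0891]
orientation: [-0.0, -3.139, -0.003]
wrist_force: [0.5, -0.1, 0.0]
finger_gap: 0.0849
grip_force: 0.0
t: 31.98
ee_pos: [0.4444, -0.1958, 0.0159]
orientation: [-0.0, 3.139, -0.002]
wrist_force: [-1.3, 0.4, 8.9]
finger_gap: 0.0545
grip_force: 62.5
```

Target green (0.438, 0.241): dx -0.6, dy +43.6.

```bash
python3 -m creep '[0,0,5,0,0,0,4.5, 0,0,11,0,0,0,4.5, 0,4,17,0,0,0,4.5, 0,10,18,0,0,0,4.5, 0,16,18,0,0,0,4.5, 0,22,18,0,0,0,4.5, 0,28,18,0,0,0,4.5, 0,34,18,0,0,0,4.5, -0.6,40,18,0,0,0,4.5, -0.6,43.6,16,0,0,0,4.5, -0.6,43.6,11,0,0,0,4.5, -0.6,43.6,6,0,0,0,4.5]'
python3 -m creep '[0,0,-2,0,0,0,4.5, 0,0,-3,0,0,0,4.5, 0,0,-4,0,0,0,4.5, 0,0,-4.4,0,0,0,4.5, 0,0,-4.4,0,0,0,4.5]'
python3 -m creep '[0,0,0,0,0,0,8.5, 0,0,0,0,0,0,8.5, 0,0,0,0,0,0,8.5, 0,0,5,0,0,0,8.5, 0,0,11,0,0,0,8.5, 0,0,17,0,0,0,8.5, 2,-6,22,0,0,0,8.5, 4,-11,26,0,0,0,8.5,4,-11,26,0,0,0,8.5]'
python3 - <<'E'
from h import *
p,d,m=cap("top"); W=cloud(d,m); cv2.imwrite("pics/top2.png",p)
p,d,m=cap("wrist"); W=cloud(d,m); cv2.imwrite("pics/wr2.png",p); np.savez("wr2.npz",p=p,W=W)
print(robot.get_state()["ee_pos"])
E
```

```text
t: 33.48
ee_pos: [0.4376, 0.2415, 0.0738]
orientation: [-0.003, 3.14, 0.001]
wrist_force: [0.7, 0.0, -1.9]
finger_gap: 0.0543
grip_force: 64.7
t: 34.1
ee_pos: [0.4379, 0.2407, 0.0307]
orientation: [-0.0, 3.141, 0.001]
wrist_force: [0.1, -0.8, -1.8]
finger_gap: 0.0546
grip_force: 64.6
t: 35.22
ee_pos: [0.4789, 0.1288, 0.2927]
orientation: [0.003, 3.137, 0.0]
wrist_force: [0.2, 0.5, -0.5]
finger_gap: 0.085
grip_force: 0.0
[0.4785051  0.12955223 0.29130456]
```

View pics/wr2.png

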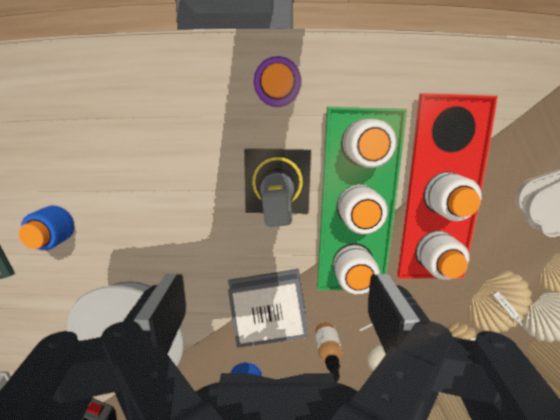

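View pics/top2.png

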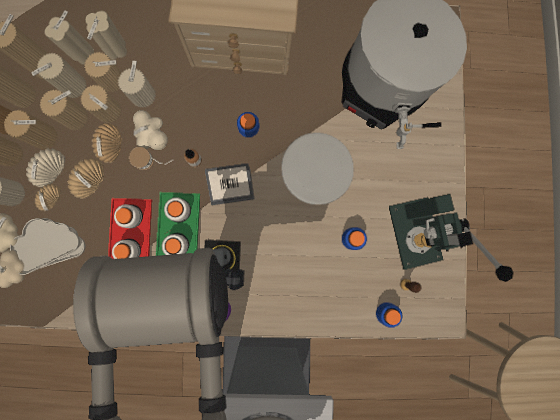

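The wrist view shows three pucks upright in the green tray and two in the red. The scanner is at (277,200) and the card's corners are near (234,284), (297,277), (305,337) and (238,345). Next I fit the card plane and the scanner grip.

```bash
python3 - <<'E'
from h import *
z=np.load("wr2.npz");p,W=z["p"],z["W"]
hsv=cv2.cvtColor(p,cv2.COLOR_BGR2HSV)
mk=np.zeros(p.shape[:2],np.uint8); mk[265:355,222:315]=((hsv[...,2]>165)&(hsv[...,1]<60))[265:355,222:315]
mk=cv2.morphologyEx(mk,cv2.MORPH_CLOSE,np.ones((15,15)))
n,l,st,_=cv2.connectedComponentsWithStats(mk); i=1+st[1:,4].argmax(); mk=(l==i)
inner=cv2.erode(mk.astype(np.uint8),np.ones((7,7)))>0
q=W[inner];q=q[~np.isnan(q[:,0])];c=q.mean(0)
for _ in range(3):
    V=np.linalg.svd(q-c,full_matrices=False)[2];r=(q-c)@V[2];k=abs(r)<2*max(r.std(),1e-3);q=q[k];c=q.mean(0)
nrm=V[2]*np.sign(V[2][2]);print("n",nrm,"c",c,"std",r.std(),"tilt",np.arccos(nrm[2]))
# full mask on plane: rectangle
ex=np.array([0,1,0])-nrm*nrm[1];ex/=np.linalg.norm(ex);ey=np.cross(nrm,ex)
w=W[mk];w=w[~np.isnan(w[:,0])];a=np.c_[(w-c)@ex,(w-c)@ey].astype(np.float32)
b=cv2.minAreaRect(a);print("rect",b,"centre",c+ex*b[0][0]+ey*b[0][1], st[i])
s=W[150:240,240:320].reshape(-1,3)
for lo,hi in ((.106,.125),(.03,.1),(.006,.024)):
    g=s[(s[:,2]>lo)&(s[:,2]<hi)]; print(lo,len(g),g.min(0),g.max(0),np.median(g,0))
t=s[(s[:,2]>.108)]; print(cv2.minAreaRect(t[:,:2].astype(np.float32)))
for r in caps(p,W,robot.camera_model("wrist")): print(r[0],r[3])
E
```

```text
n [-0.40816805 -0.06977944  0.91023605] c [0.6761415  0.11739712 0.04280037] std 0.0009536377627085037 tilt 0.42694256439762723
rect ((-0.009319700300693512, 0.014963656663894653), (0.10578104108572006, 0.14453446865081787), 89.83783721923828) centre [0.66275385 0.10810014 0.03608437] [ 222  265   91   75 3645]
0.106 1014 [0.47802841 0.11345957 0.10612598] [0.51912462 0.1452128  0.11756347] [0.49655779 0.12921424 0.11514539]
0.03 292 [0.47736223 0.11326528 0.03002076] [0.50098203 0.14613663 0.09995483] [0.47934572 0.12813856 0.06756756]
0.006 368 [0.45917538 0.08959821 0.00601146] [0.53582953 0.17325886 0.02397537] [0.48304793 0.13064551 0.02102776]
((0.4989039897918701, 0.12927961349487305), (0.04043678566813469, 0.029939701780676842), 5.771451473236084)
[282.3  85. ] 0.0585
[442.3 173.7] 0.0139
[453.1 198.9] 0.0606
[ 45.6 236.1] 0.0484
[440.4 262.6] 0.0631
[ 94.  408.1] 0.0472
```

```bash
python3 - <<'E'
from h import *
p=np.load("wr2.npz")["p"]; cv2.imwrite("pics/c2.png",cv2.resize(p[260:360,220:320],None,fx=6,fy=6,interpolation=cv2.INTER_CUBIC))
E
python3 -m creep '[1,0,-3,0,0,0.1,8.5, 2.05,-0.15,-8,0,0,0.1,8.5, 2.05,-0.15,-13,0,0,0.1,8.5, 2.05,-0.15,-13,0,0,0.1,8.5, 2.05,-0.15,-17,0,0,0.1,8.5, 2.05,-0.15,-21,0,0,0.1,8.5, 2.05,-0.15,-22.5,0,0,0.1,8.5, 2.05,-0.15,-22.5,0,0,0.1,8.5]'
```

```text
t: 36.33
ee_pos: [0.4983, 0.1296, 0.0659]
orientation: [0.158, -3.138, -0.0]
wrist_force: [0.4, -0.1, 0.2]
finger_gap: 0.085
grip_force: 0.0
```

View pics/c2.png

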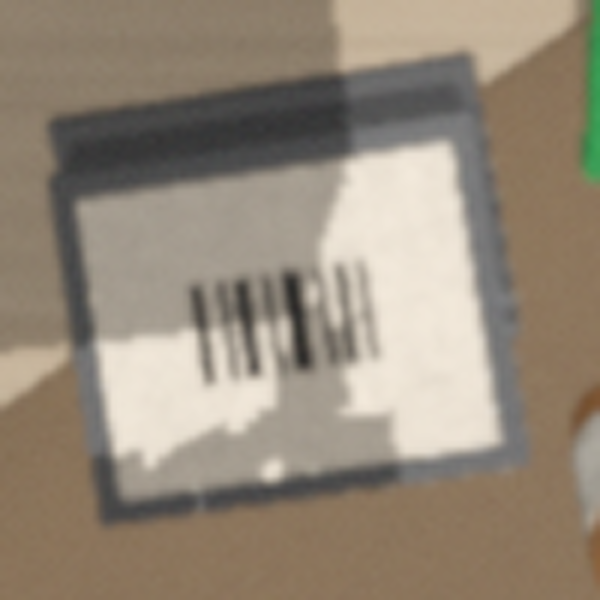

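```bash
python3 -m creep '[0,0,0,0,0,0,2, 0,0,0,0,0,0,2, 0,0,0,0,0,0,2, 0,0,0,0,0,0,2, 0,0,0,0,0,0,2, 0,0,0,0,0,0,2]'
python3 - <<'E'
from h import *
W=np.load("wr2.npz")["W"]
C=np.array([np.nanmedian(W[round(v)-1:round(v)+2,round(u)-1:round(u)+2].reshape(-1,3),0) for u,v in ((232.5,293.3),(296.3,283.3),(303.8,333.7),(239.7,343.7))])
print(C.round(4),[np.linalg.norm(C[i]-C[(i+1)%4]).round(4) for i in range(4)],C.mean(0))
n=np.cross(C[2]-C[0],C[3]-C[1]);n/=np.linalg.norm(n);print(n*np.sign(n[2]))
n=np.array([-.408,-.070,.910]);s=robot.get_state()["ee_pos"]
h=s[2]-.004
for d in (.06,.065): T=C.mean(0)+n*(d+h); print(d,T,(T-s)*100)
E
```

```text
t: 37.08
ee_pos: [0.4986, 0.1291, 0.0661]
orientation: [-0.157, 3.136, 0.0]
wrist_force: [-0.8, -0.8, 6.1]
finger_gap: 0.0292
grip_force: 58.8
[[0.6536 0.0634 0.0262]
 [0.6368 0.1566 0.0262]
 [0.7026 0.1676 0.0559]
 [0.7204 0.0757 0.0565]] [np.float64(0.0947), np.float64(0.0731), np.float64(0.0937), np.float64(0.0744)] [0.67834378 0.11583592 0.04122381]
[-0.40064294 -0.07180022  0.91341664]
0.06 [0.62850665 0.10728543 0.15238017] [12.99307016 -2.18434994  8.62303213]
0.065 [0.62646665 0.10693543 0.15693017] [12.78907016 -2.21934994  9.07803213]
```

```bash
python3 -m creep '[0,0,2,0,0,0,2, 0,0,7,0,0,0,2, 0,0,13,0,0,0,2, 4,-0.7,14,0.018,-0.105,0,2, 8,-1.4,14,0.036,-0.21,0,2, 12,-2.2,14,0.054,-0.315,0,2, 13,-2.2,13,0.072,-0.421,0,2, 13,-2.2,11,0.072,-0.421,0,2, 13,-2.2,9,0.072,-0.421,0,2, 13,-2.2,8.8,0.072,-0.421,0,2, 13,-2.2,8.8,0.072,-0.421,0,2, 13,-2.2,8.8,0.072,-0.421,0,2]'
python3 - <<'E'
from h import *
from scipy.spatial.transform import Rotation as R
s=robot.get_state();M=R.from_rotvec(s["orientation"]).as_matrix();print(s["ee_pos"],M[:,2])
c=np.array([.6783,.1158,.042]);n=np.array([-.405,-.071,.912])
w=s["ee_pos"]+M[:,2]*.062;print("beam err",w+.06*M[:,2]-c,"dist",(w-c)@n,"ang",np.arccos(-M[:,2]@n/np.linalg.norm(n)))
p,d,m=cap("side");cv2.imwrite("pics/side2.png",p[100:260,120:400].repeat(2,0).repeat(2,1))
E
```

```text
t: 38.58
ee_pos: [0.6287, 0.1072, 0.1544]
orientation: [-0.136, 2.712, 0.07]
wrist_force: [0.3, -0.3, -1.6]
finger_gap: 0.0297
grip_force: 59.6
[0.62865056 0.10718968 0.15436419] [ 0.40977791  0.06996565 -0.90949814]
beam err [ 3.43464853e-04 -7.45126439e-05  1.40542082e-03] dist 0.06117132619793513 ang 0.005475539164298198
```

View pics/side2.png

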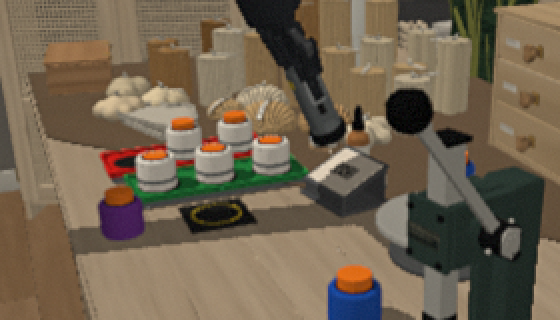

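The side view shows the scanner aimed squarely over the card, around (325,135), with the mat empty and the pucks upright. I'll hold for 2.5 s and then return it.

```bash
python3 -m creep '[0,0,0,0,0,0,2,0,0,0,0,0,0,2,0,0,0,0,0,0,2,0,0,0,0,0,0,2,0,0,0,0,0,0,2,0,0,0,0,0,0,2,0,0,0,0,0,0,2,0,0,0,0,0,0,2,0,0,0,0,0,0,2,0,0,0,0,0,0,2]'
python3 -m creep '[0,0,0,0,0,0,2,0,0,0,0,0,0,2,0,0,0,0,0,0,2,0,0,0,0,0,0,2,0,0,0,0,0,0,2,0,0,0,0,0,0,2,0,0,0,0,0,0,2,0,0,0,0,0,0,2,0,0,0,0,0,0,2,0,0,0,0,0,0,2]'
python3 -m creep '[0,0,4,0,0,0,2, -4,0.7,5.2,-0.018,0.105,0,2, -8,1.4,5.2,-0.036,0.21,0,2, -12,2.2,5.2,-0.054,0.315,0,2, -13.5,2.2,4,-0.072,0.421,0,2, -13.5,2.2,0,-0.072,0.421,0,2, -13.5,2.2,-4,-0.072,0.421,0,2, -13.5,2.2,-7,-0.072,0.421,0,2, -13.5,2.2,-8,-0.072,0.421,0,2, -13.5,2.2,-8,-0.072,0.421,0,2]'
```

```text
t: 39.88
ee_pos: [0.6281, 0.1071, 0.1533]
orientation: [-0.136, 2.713, 0.07]
wrist_force: [-0.2, -0.3, -1.0]
finger_gap: 0.0292
grip_force: 59.6
t: 41.12
ee_pos: [0.6281, 0.1072, 0.1533]
orientation: [-0.136, 2.713, 0.07]
wrist_force: [0.3, -0.3, -1.7]
finger_gap: 0.0295
grip_force: 59.6
t: 42.38
ee_pos: [0.4934, 0.1292, 0.0734]
orientation: [0.157, -3.138, -0.0]
wrist_force: [-0.2, 0.4, -1.0]
finger_gap: 0.0294
grip_force: 59.6
```

Grasp height was 0.0661, so go down 0.7 cm, check, then release.

```bash
python3 -m creep '[0,0,-0.4,0,0,0,2, 0,0,-0.7,0,0,0,2, 0,0,-0.75,0,0,0,2, 0,0,-0.75,0,0,0,2]'
python3 -m creep '[0,0,0,0,0,0,8.5,0,0,0,0,0,0,8.5,0,0,0,0,0,0,8.5,0,0,0,0,0,0,8.5, 0,0,5,0,0,0,8.5, 0,0,10,0,0,0,8.5, 0,0,16,0,0,0,8.5, -1,0,22,0,0,0,8.5,-1,0,22,0,0,0,8.5,-1,0,22,0,0,0,8.5]'
python3 - <<'E'
from h import *
p,d,m=cap("wrist");W=cloud(d,m);cv2.imwrite("pics/wr3.png",p)
s=W[120:260,220:330].reshape(-1,3);t=s[s[:,2]>.108];print(np.nanmedian(t,0),np.nanmax(t[:,2]),cv2.minAreaRect(t[:,:2].astype(np.float32)))
E
```

```text
t: 42.88
ee_pos: [0.4933, 0.1292, 0.0662]
orientation: [-0.157, 3.137, 0.0]
wrist_force: [-1.4, 0.1, 1.2]
finger_gap: 0.0296
grip_force: 59.8
t: 44.12
ee_pos: [0.4827, 0.1291, 0.2852]
orientation: [0.157, -3.137, -0.0]
wrist_force: [0.4, 0.1, -0.8]
finger_gap: 0.0852
grip_force: 0.0
[0.49153295 0.1291923  0.11515086] 0.11801378526338374 ((0.4927670657634735, 0.12912526726722717), (0.03844272345304489, 0.029112383723258972), 6.460300922393799)
```

View pics/wr3.png

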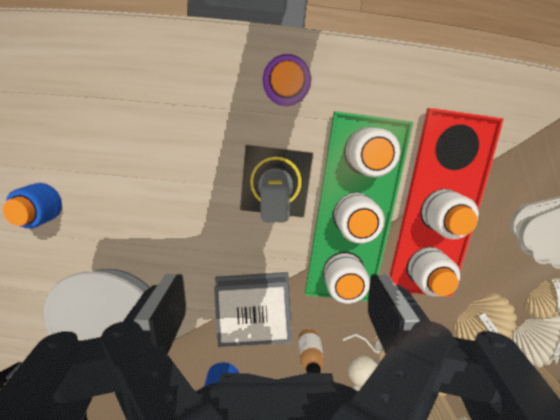

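The scanner stands centred on its ring at about (276,190), and all five pucks are upright in their trays. I'm handing the job in.

```bash
python3 -c "
from plant import robot
print(robot.sign_off())"
```

```text
the job is handed in; nothing more can be done
None
```

I pressed all five pucks: three latched and are in the green tray, two popped up and are in the red; I held the scanner on the card about 2.5 s, stood it back on its mat and handed the job in at about 44 s (no verdict was returned).

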